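# Put the turning blanks back in their racks by length

## Robot

A 6-joint arm with a two-finger parallel gripper is mounted at the origin on a cart in front of the work surface, level with it; the furniture and walls round the work are solid. World frame = base frame: x ahead of the robot, y to its left, z up, the work surface at z = 0. Lengths are in m, angles in rad, forces in N, time in s.
With the tool pointing down it reaches from about 0.3 to 0.875 m from the base axis. Payload 6.4 kg.
Tool frame: the origin (TCP) lies between the finger pads; the fingertips stand 8 mm ahead of it and the grasp point (between the pads) lies 11 mm behind it (ctrl.finger_overhang is the distance from the TCP to the fingertips, in m); z points along the fingers, y is the line along which they close (so a half turn about z gives the same grasp; the last joint's range is limited). The gripper opens to 85 mm and grips with 20 to 120 N. Pads are 22 mm wide; open, the fingers measure 114 mm over their backs; the gripper's body (76 mm by 85 mm) begins 54 mm behind the grasp point. The pads swing forward as they close: fully open they stand 13 mm farther back than shut.
Start: joints at [1.135, 0.181, 1.607, -0, 1.354, -0.206], TCP at [0.131, 0.56, 0.239] pointing down, gripper open.
Joint ranges: [-2.99, 2.99], [-0.89, 2.07], [0.3, 2.58], [-1.14, 4.28], [0, 2.63], [-3.12, 3.12]. Speed limits (rad/s): [2.57, 2.57, 3.01, 3.14, 3.14, 3.14].

## Interface

Orientations are given as a unit quaternion [w, x, y, z].
In Python, from bench import ctrl, camera gives the robot as it stands.
- The arm moves only by the shell command python3 -m pendant 'ROWS' [OPENING]. ROWS is JSON, a list of rows, each a list of 6 numbers: the shift along the world's x, y, z normalised to -1 to 1, where 1 is 200 mm, then the turn, a rotation vector about the world's x, y, z normalised to -1 to 1, where 1 is pi/2 rad. In form: [[dx, dy, dz, rx, ry, rz], ...]. A call has exactly 10 rows; each row shifts and turns the commanded pose from where the row before left it; what a row does not reach is not made up. A row lasts 1/8 s, in which the tool goes at most 62.5 mm and 10.7 degrees, less where a joint would pass 70% of its speed; a pose out of reach is approached as far as the arm can. A call with a number of a shift or a turn outside -1 to 1 is refused whole. A call with a gripper value outside its range is refused whole. OPENING is the opening, from -1 (shut) to 1 (fully open), set as the call begins (- or left out, the last holds). The fingers move at their own pace and stop on an object; the grip force is fixed at half the most. Time passes only in rows, so rows that do not move let the fingers close, or fill a call up. It gives the time, the measured TCP pose, the force, the opening and the grip force at its end, in the units of the state.
- ctrl.get_obs(): the state, without advancing time (a new reading comes with each control period).
- camera(name): name is "scene" or "top" or "wrist"; returns a dict with "color" (400x640x3 uint8, blue, green, red), "fx", "fy", "cx", "cy" (pixels), "xyz" and "rotation" of the camera in the world; the wrist camera has in their place "hand_eye" (4x4, takes a point from camera to tool coordinates, whose origin is the TCP and whose axes are the flange's). Camera axes: x right, y down, z forward; pixel columns grow to the right and rows downward; lengths in m; the calibration is good to about 2 mm. The wrist camera is an equidistant fisheye: a pixel r from the principal point sees the ray r / f radians off the axis. A picture is of the moment at which its call begins: read the wrist's pose just before it. There is no depth.
- ctrl.hand_in(): hands the job in; it is judged then, once.
The state is a dict: "time_s": time; "q": joint angles; "dq": joint speeds; "joint_efforts": joint torques, N m; "eef_pos": TCP position; "eef_rot": TCP orientation; "wrist_force": force on the tool from outside, world axes, zero at the start; "torque": the same for the moment, N m; "opening": opening from 0.0 (shut) to 1.0 (fully open); "grasp_force": force on a finger pad.
Only numpy, scipy, OpenCV 4.12 (cv2) and the standard library are available. Lean on these libraries where they do the work, as an engineer would, in place of code of your own. Each camera call takes 0.05 s, during which the arm holds its last target. There are 200 camera calls.

## Task

Sort the square wooden turning blanks by length: every long, medium and short blank goes into the rack whose pockets match its length, one blank to a pocket, lying flat on the pocket's floor. Some blanks are in a rack already: any that was put away in the wrong rack must be moved to its own, which may have to be done first to free the pocket. Do not shove the tape measure or the pine offcut aside.

Things in the scene. Friction and masses are not known exactly. Their poses are not given: they have to be found in the camera images.
- rack_long: fixed rack for the long blanks: blue base 162 x 154 mm, 8 mm thick, with three pockets side by side between dark wooden ribs 14 mm high (tops 22 mm above the bench). Origin: centre of its underside; x along the pockets, y across, z up. Pockets 142 x 34 mm inside, 52 mm apart. The ribs have a gap 48 mm long at mid-length, for fingers beside a blank
- pocket_long_1 (a point): centre of the floor of pocket 1 of the long rack, 8 mm above the bench; x along the pocket, y across it. In a pocket a blank's centre is 12 mm above this point
- pocket_long_2 (a point): centre of the floor of pocket 2 of the long rack, 8 mm above the bench; x along the pocket, y across it. In a pocket a blank's centre is 12 mm above this point
- pocket_long_3 (a point): centre of the floor of pocket 3 of the long rack, 8 mm above the bench; x along the pocket, y across it. In a pocket a blank's centre is 12 mm above this point
- rack_medium: fixed rack for the medium blanks: blue base 132 x 154 mm, 8 mm thick, with three pockets side by side between dark wooden ribs 14 mm high (tops 22 mm above the bench). Origin: centre of its underside; x along the pockets, y across, z up. Pockets 112 x 34 mm inside, 52 mm apart. The ribs have a gap 48 mm long at mid-length, for fingers beside a blank
- pocket_medium_1 (a point): centre of the floor of pocket 1 of the medium rack, 8 mm above the bench; x along the pocket, y across it. In a pocket a blank's centre is 12 mm above this point
- pocket_medium_2 (a point): centre of the floor of pocket 2 of the medium rack, 8 mm above the bench; x along the pocket, y across it. In a pocket a blank's centre is 12 mm above this point
- pocket_medium_3 (a point): centre of the floor of pocket 3 of the medium rack, 8 mm above the bench; x along the pocket, y across it. In a pocket a blank's centre is 12 mm above this point
- rack_short: fixed rack for the short blanks: blue base 102 x 154 mm, 8 mm thick, with three pockets side by side between dark wooden ribs 14 mm high (tops 22 mm above the bench). Origin: centre of its underside; x along the pockets, y across, z up. Pockets 82 x 34 mm inside, 52 mm apart. The ribs have a gap 48 mm long at mid-length, for fingers beside a blank
- pocket_short_1 (a point): centre of the floor of pocket 1 of the short rack, 8 mm above the bench; x along the pocket, y across it. In a pocket a blank's centre is 12 mm above this point
- pocket_short_2 (a point): centre of the floor of pocket 2 of the short rack, 8 mm above the bench; x along the pocket, y across it. In a pocket a blank's centre is 12 mm above this point
- pocket_short_3 (a point): centre of the floor of pocket 3 of the short rack, 8 mm above the bench; x along the pocket, y across it. In a pocket a blank's centre is 12 mm above this point
- long_1_mid (a point): centre (half-way up) of a long wooden turning blank: square pale beech bar 130 x 24 x 24 mm, about 60 g, lying flat; x along its length, z up at the start. If present, it starts lying on the bench in front of the racks
- long_2_mid (a point): centre (half-way up) of a long wooden turning blank: square pale beech bar 130 x 24 x 24 mm, about 60 g, lying flat; x along its length, z up at the start. If present, it starts lying on the bench in front of the racks
- medium_1_mid (a point): centre (half-way up) of a medium wooden turning blank: square pale beech bar 100 x 24 x 24 mm, about 46 g, lying flat; x along its length, z up at the start. If present, it starts lying on the bench in front of the racks
- short_1_mid (a point): centre (half-way up) of a short wooden turning blank: square pale beech bar 70 x 24 x 24 mm, about 34 g, lying flat; x along its length, z up at the start. If present, it starts lying on the bench in front of the racks
- short_2_mid (a point): centre (half-way up) of a short wooden turning blank: square pale beech bar 70 x 24 x 24 mm, about 34 g, lying flat; x along its length, z up at the start. If present, it starts lying on the bench in front of the racks
- long_3_mid (a point): centre (half-way up) of a long wooden turning blank: square pale beech bar 130 x 24 x 24 mm, about 60 g, lying flat; x along its length, z up at the start. If present, it starts in a pocket of the long rack
- medium_3_mid (a point): centre (half-way up) of a medium wooden turning blank: square pale beech bar 100 x 24 x 24 mm, about 46 g, lying flat; x along its length, z up at the start. If present, it starts put away wrongly, in a pocket of the long rack
- medium_2_mid (a point): centre (half-way up) of a medium wooden turning blank: square pale beech bar 100 x 24 x 24 mm, about 46 g, lying flat; x along its length, z up at the start. If present, it starts in a pocket of the medium rack
- short_3_mid (a point): centre (half-way up) of a short wooden turning blank: square pale beech bar 70 x 24 x 24 mm, about 34 g, lying flat; x along its length, z up at the start. If present, it starts put away wrongly, in a pocket of the medium rack
- the_offcut_mid (a point): centre of a loose pine offcut 46 x 120 x 30 mm, lying behind the racks; a bystander
- the_tape_mid (a point): centre of a loose yellow tape measure 67 x 77 x 31 mm, lying to the left of the racks; a bystander
- screen_edge (a point): top of the near edge of a fixed upright wire-mesh safety screen, 255 mm above the bench. From here the thin panel runs 300 mm straight away from the robot (+x), where another, as high, runs from it 300 mm to the left (+y), behind the racks. Pass over it, not through it
There are look-alikes about, which are no part of the job. What is shaped like the part that bears medium_3_mid but blue is not meant.

How it is judged:
At the end, for the whole second after the job is handed in: Every blank present lies in a pocket of the rack of its own length: its centre within 12 mm (horizontally) of a pocket's centre, resting on the pocket floor (centre 16 to 24.5 mm above the bench), its length within 0.2 rad of the pocket's, at rest ((horizontal distance between long_1_mid and pocket_long_1 below 0.012 m or horizontal distance between long_1_mid and pocket_long_2 below 0.012 m or horizontal distance between long_1_mid and pocket_long_3 below 0.012 m) and z of long_1_mid in the frame of rack_long between 0.016 and 0.0245 m and angle between the x axis of each of long_1_mid, long_2_mid, long_3_mid and the x axis of rack_long, either way round below 0.2 rad and linear speed of each of long_1, long_2, medium_1, short_1, short_2, long_3, medium_3, medium_2, short_3 below 0.02 m/s and (horizontal distance between long_2_mid and pocket_long_1 below 0.012 m or horizontal distance between long_2_mid and pocket_long_2 below 0.012 m or horizontal distance between long_2_mid and pocket_long_3 below 0.012 m) and z of long_2_mid in the frame of rack_long between 0.016 and 0.0245 m and (horizontal distance between medium_1_mid and pocket_medium_1 below 0.012 m or horizontal distance between medium_1_mid and pocket_medium_2 below 0.012 m or horizontal distance between medium_1_mid and pocket_medium_3 below 0.012 m) and z of medium_1_mid in the frame of rack_medium between 0.016 and 0.0245 m and angle between the x axis of each of medium_1_mid, medium_3_mid, medium_2_mid and the x axis of rack_medium, either way round below 0.2 rad and (horizontal distance between short_1_mid and pocket_short_1 below 0.012 m or horizontal distance between short_1_mid and pocket_short_2 below 0.012 m or horizontal distance between short_1_mid and pocket_short_3 below 0.012 m) and z of short_1_mid in the frame of rack_short between 0.016 and 0.0245 m and angle between the x axis of each of short_1_mid, short_2_mid, short_3_mid and the x axis of rack_short, either way round below 0.2 rad and (horizontal distance between short_2_mid and pocket_short_1 below 0.012 m or horizontal distance between short_2_mid and pocket_short_2 below 0.012 m or horizontal distance between short_2_mid and pocket_short_3 below 0.012 m) and z of short_2_mid in the frame of rack_short between 0.016 and 0.0245 m and (horizontal distance between long_3_mid and pocket_long_1 below 0.012 m or horizontal distance between long_3_mid and pocket_long_2 below 0.012 m or horizontal distance between long_3_mid and pocket_long_3 below 0.012 m) and z of long_3_mid in the frame of rack_long between 0.016 and 0.0245 m and (horizontal distance between medium_3_mid and pocket_medium_1 below 0.012 m or horizontal distance between medium_3_mid and pocket_medium_2 below 0.012 m or horizontal distance between medium_3_mid and pocket_medium_3 below 0.012 m) and z of medium_3_mid in the frame of rack_medium between 0.016 and 0.0245 m and (horizontal distance between medium_2_mid and pocket_medium_1 below 0.012 m or horizontal distance between medium_2_mid and pocket_medium_2 below 0.012 m or horizontal distance between medium_2_mid and pocket_medium_3 below 0.012 m) and z of medium_2_mid in the frame of rack_medium between 0.016 and 0.0245 m and (horizontal distance between short_3_mid and pocket_short_1 below 0.012 m or horizontal distance between short_3_mid and pocket_short_2 below 0.012 m or horizontal distance between short_3_mid and pocket_short_3 below 0.012 m) and z of short_3_mid in the frame of rack_short between 0.016 and 0.0245 m); the robot touches nothing.
It fails at once if the offcut is shoved aside (more than 50 mm) (distance of the_offcut_mid from where it was at the start of the episode above 0.05 m).
It fails at once if the tape measure is shoved aside (more than 50 mm) (distance of the_tape_mid from where it was at the start of the episode above 0.05 m).
Of long_1, long_2, medium_1, short_1, short_2, medium_3, short_3 only 6 to 7 are there at a start; the rules pass over those that are not, and their reading is None.
Of long_3, medium_2 only 1 to 2 are there at a start; the rules pass over those that are not, and their reading is None.
At some moment in a run one of long_1, long_2, medium_1, short_1, short_2 may be knocked a few centimetres aside while the robot is not near it.
Once in a run the grip may slacken for a moment while it holds something.
It also fails if it takes over 210 s, if anything falls off the work surface, if the arm or the gripper's body presses on something with over 40 N, if the wrist force passes 120 N, or if a joint passes its speed limit or range.

## Working session

There is one attempt and no reset: what is moved stays moved. The work goes in short steps, Python scripts to look and compute and a shell command to move; the robot and the scene stay as the last step left them, time stands still between calls to the robot, and variables do not carry over. Pictures are saved under pics/ and viewed, at most 14 in all, crops included, and the job is handed in when it is done.

```bash
ls; mkdir -p pics; python3 - <<'E'
from bench import ctrl,camera
import cv2
o=ctrl.get_obs();print(o)
for n in("scene","top","wrist"):
    c=camera(n);cv2.imwrite(f"pics/{n}0.png",c["color"]);print(n,{k:v for k,v in c.items() if k!="color"})
E
```

```text
pics
{'time_s': 0.0, 'q': array([ 1.13471762e+00,  1.81565629e-01,  1.60801002e+00, -1.70214494e-06,
        1.35380646e+00, -2.06334339e-01]), 'dq': array([-8.01319709e-04,  1.12419587e-03, -9.09082775e-04,  9.94948629e-05,
        5.79359357e-04, -8.14872730e-04]), 'joint_efforts': array([-4.12118179e-04, -4.44865251e+01, -3.51334226e+01, -1.79168856e-04,
        9.04074346e-03, -1.82702058e-05]), 'eef_pos': array([0.13071201, 0.55938753, 0.23836935]), 'eef_rot': array([-2.81688504e-04,  1.14619487e-01,  9.93409066e-01, -8.49232482e-04]), 'wrist_force': array([-0.19676847, -0.75926353, -0.31564457]), 'torque': array([0.02391024, 0.0477621 , 0.06414524]), 'grasp_force': 0.0, 'opening': 1.0017467135581493}
scene {'fx': 515.088378624652, 'fy': 515.088378624652, 'cx': 323.48833089333897, 'cy': 198.31005134480918, 'xyz': array([ 1.22631579, -0.85826651,  1.28709647]), 'rotation': array([-0.36506381,  0.8765428 ,  0.29046063, -0.11846414])}
top {'fx': 423.82201177053184, 'fy': 423.82201177053184, 'cx': 325.37465075443174, 'cy': 193.8055610560054, 'xyz': array([0.29162779, 0.04986004, 1.47470249]), 'rotation': array([ 0.07362919, -0.67774477,  0.72764543, -0.07597956])}
wrist {'fx': 309.70691628693146, 'fy': 309.70691628693146, 'cx': 323.4242512567851, 'cy': 198.7995953346061, 'hand_eye': array([[-1.92158298e-04, -9.64046872e-01, -2.65732182e-01,
         6.69853338e-02],
       [ 9.99999790e-01, -3.49809702e-04,  5.45943252e-04,
         4.19464004e-05],
       [-6.19270580e-04, -2.65732021e-01,  9.64046736e-01,
        -1.34064655e-01],
       [ 0.00000000e+00,  0.00000000e+00,  0.00000000e+00,
         1.00000000e+00]])}
```

View pics/top0.png

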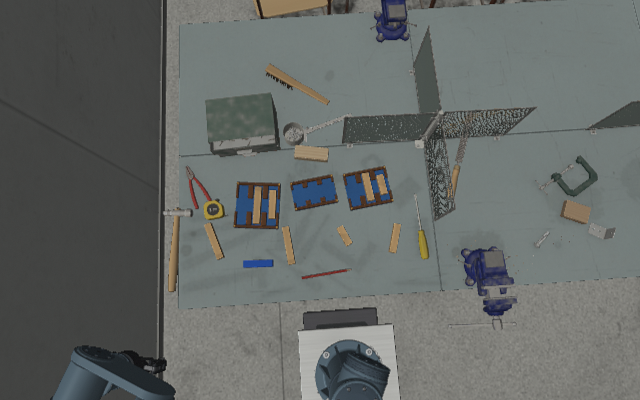

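View pics/scene0.png

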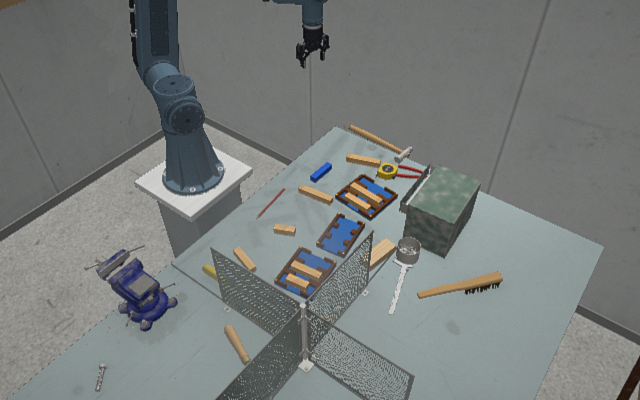

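The top view shows:
- Loose pale bars at (213,241), (288,245), (345,235) and (395,238).
- Rack bars at (257,203), (272,204), (368,186) and (381,184), with an empty rack at (314,193).
- Look-alikes: blue bar (258,264), hammer handle (174,255), offcut (311,153), far block (575,211).

I'll measure the pale bars and the racks, then check in a close crop.

```bash
cat >h.py <<'E'
import numpy as np,cv2
from bench import ctrl,camera
from scipy.spatial.transform import Rotation as R
def rot(q): return R.from_quat(np.r_[q[1:],q[0]])
def look(name,save=None):
    o=ctrl.get_obs();c=camera(name)
    if save: cv2.imwrite(f"pics/{save}.png",c["color"])
    if "hand_eye" in c:
        T=np.eye(4);T[:3,:3]=rot(o["eef_rot"]).as_matrix();T[:3,3]=o["eef_pos"];T=T@c["hand_eye"]
        c["M"],c["t"],c["fish"]=T[:3,:3],T[:3,3],True
    else: c["M"],c["t"],c["fish"]=rot(c["rotation"]).as_matrix(),c["xyz"],False
    return c
def cast(c,uv,z):
    p=(np.atleast_2d(uv)-[c["cx"],c["cy"]])/c["fx"]
    if c["fish"]:
        r=np.linalg.norm(p,axis=1,keepdims=True)+1e-9;d=np.c_[p/r*np.sin(r),np.cos(r)]
    else: d=np.c_[p,np.ones(len(p))]
    d=d@c["M"].T
    return c["t"]+d*((z-c["t"][2])/d[:,2:])
def rect(P):
    (x,y),(w,h),a=cv2.minAreaRect((P[:,:2]*1000).astype(np.float32))
    if w<h: w,h,a=h,w,a+90
    return np.round([x,y,w,h,(a+90)%180-90],1)
def masks(c):
    H=cv2.cvtColor(c["color"],cv2.COLOR_BGR2HSV)
    return {"pale":cv2.inRange(H,(8,60,120),(25,190,255)),"blue":cv2.inRange(H,(100,120,50),(125,255,255))}
def bars(c,kind="pale",z=.024,amin=80):
    cs,_=cv2.findContours(masks(c)[kind],cv2.RETR_EXTERNAL,cv2.CHAIN_APPROX_NONE)
    for k in cs:
        if cv2.contourArea(k)>amin:
            k=k[:,0,:].astype(float);print(kind,k.mean(0).round(),rect(cast(c,k,z)))
E
python3 - <<'E'
from h import *
c=look("top")
bars(c);bars(c,"blue",.008)
cv2.imwrite("pics/crop.png",cv2.resize(c["color"][140:290,160:440],None,fx=2.8,fy=2.8,interpolation=cv2.INTER_CUBIC))
E
```

```text
pale [422. 244.] [ 405.4 -282.8   96.1   22.     2.7]
pale [288. 245.] [434.5 174.2 130.7  23.4   6.9]
pale [344. 235.] [453.5 -19.7  70.4  25.1  24.6]
pale [395. 238.] [ 433.8 -191.1  100.2   25.5  -16.1]
pale [213. 240.] [469.  429.5 127.5  23.1  19.6]
pale [173. 253.] [439.  568.  253.8  19.3  -3.4]
pale [577. 211.] [ 480.7 -830.5   83.9   57.7   66.4]
pale [212. 210.] [578.4 430.4  63.4  61.6 -79.7]
pale [272. 204.] [580.8 222.   99.7  21.   -2.6]
pale [257. 204.] [583.1 275.4 124.6  22.4  -5.7]
pale [381. 184.] [ 624.7 -165.1   71.    25.     8.2]
pale [368. 186.] [ 621.2 -115.8   99.3   24.4    7.4]
pale [311. 152.] [758.5  74.4 118.9  47.1  79.9]
pale [296.  84.] [1027.1  110.1  268.5   30.3   54.4]
pale [291.   5.] [1345.7  105.7  260.4   69.9   85.8]
blue [495. 310.] [ 169.6 -504.2   74.9   31.5   74.9]
blue [258. 263.] [380.2 282.6  99.8  23.7  85.9]
blue [486. 271.] [ 292.2 -501.3  104.7   58.6   61.4]
blue [267. 212.] [556.7 242.7 106.8  37.5  15.5]
blue [243. 205.] [589.  322.  139.6  59.4  -6.7]
blue [313. 192.] [616.7  75.4 151.6  78.9 -82.4]
blue [355. 190.] [613.3 -72.  110.   63.1   7.6]
blue [393.  34.] [1223.5 -264.6  109.1   60.4   87.6]
blue [387.  16.] [1297.2 -253.8  141.1   92.9    6. ]
```

View pics/crop.png

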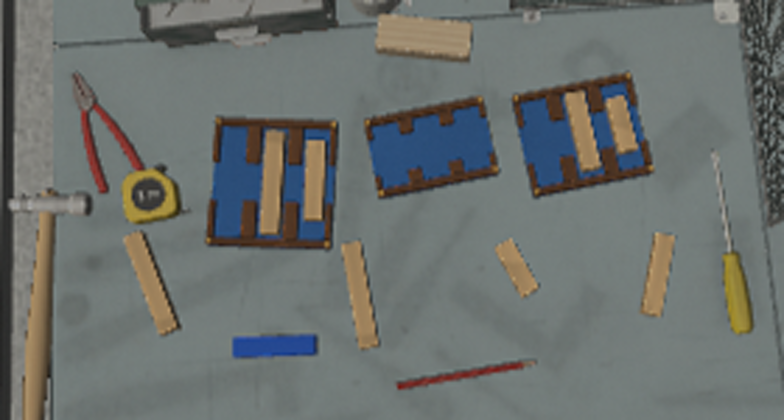

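The crop shows 4 loose blanks: long (213,240), long (288,245), short (344,235) and medium (395,238).
- **Left rack (long):** holds a long and a wrongly placed medium (272,204), left pocket free.
- **Middle rack (short):** empty.
- **Right rack (medium):** holds a medium and a wrongly placed short (381,184), left pocket free.

The blue bar (258,263) is the decoy. Next I'll move above the middle for a wrist view.

```bash
python3 -m pendant '[[0.175,-0.205,0.06,0,0,0.0147],[0.175,-0.205,0.06,0,0,0.0147],[0.175,-0.205,0.06,0,0,0.0147],[0.175,-0.205,0.06,0,0,0.0147],[0.175,-0.205,0.06,0,0,0.0147],[0.175,-0.205,0.06,0,0,0.0147],[0.175,-0.205,0.06,0,0,0.0147],[0.175,-0.205,0.06,0,0,0.0147],[0.175,-0.205,0.06,0,0,0.0147],[0.175,-0.205,0.06,0,0,0.0147]]' -0.1
python3 -m pendant '[[0,-0.2,0,0,0,0],[0,-0.2,0,0,0,0],[0,0,0,0,0,0],[0,0,0,0,0,0],[0,0,0,0,0,0],[0,0,0,0,0,0],[0,0,0,0,0,0],[0,0,0,0,0,0],[0,0,0,0,0,0],[0,0,0,0,0,0]]'
python3 - <<'E'
from h import *
c=look("wrist","w1");bars(c,amin=300);bars(c,"blue",.008,300)
c=look("top");print();bars(c,amin=200)
E
```

```text
time_s: 1.45
eef_pos: [0.4818, 0.1484, 0.3597]
eef_rot: [0.0, -0.001, 1.0, 0.0]
wrist_force: [1.9, 0.8, 0.3]
opening: 0.451
grasp_force: 0.0
time_s: 2.7
eef_pos: [0.481, 0.0699, 0.3593]
eef_rot: [0.0, -0.001, 1.0, 0.0]
wrist_force: [-0.4, -0.1, -1.3]
opening: 0.454
grasp_force: 0.0
pale [329. 308.] [752.8  77.5 120.1  62.9  79. ]
pale [190. 247.] [ 636.4 -163.3  103.4   46.     6.5]
pale [217. 238.] [ 620.8 -110.7  108.6   47.3    8. ]
pale [ 89. 229.] [ 611.5 -411.   125.    30.4  -22.5]
pale [516. 213.] [573.9 429.7  75.5  70.5  13.3]
pale [415. 214.] [577.6 221.2 108.4  35.   -4.7]
pale [447. 224.] [583.4 285.  135.6  42.2  -5. ]
pale [524. 156.] [466.4 427.6 131.1  25.7  19.4]
pale [266. 142.] [452.8 -17.4  68.7  26.6  25.3]
pale [168. 134.] [ 434.1 -186.   100.5   32.9  -16.2]
pale [123. 122.] [ 404.4 -279.5   98.6   33.5    3. ]
pale [391. 130.] [434.4 173.3 128.8  25.6   7.2]
pale [574. 144.] [434.6 562.2 256.   31.3  -2.2]
blue [326. 237.] [616.7  76.2 150.3  77.1 -82.2]
blue [242. 232.] [612.2 -70.  105.8  62.7   8.2]
blue [468. 219.] [588.5 325.6 138.6  48.2  -5.7]
blue [454. 100.] [379.1 285.  106.1  23.4  88.1]
blue [37. 84.] [ 278.8 -551.9  114.3  112.    17.5]

pale [213. 240.] [469.  429.5 127.5  23.2  19.6]
pale [173. 253.] [439.  567.6 253.8  19.9  -3.6]
pale [577. 211.] [ 480.5 -830.2   83.6   58.    65.6]
pale [212. 210.] [578.1 430.2  63.   62.4 -81.3]
pale [311. 152.] [758.1  74.5 118.9  46.1  79.6]
pale [296.  84.] [1024.5  112.   268.7   31.7   53. ]
pale [291.   5.] [1345.7  105.7  260.4   69.9   85.8]
```

View pics/w1.png

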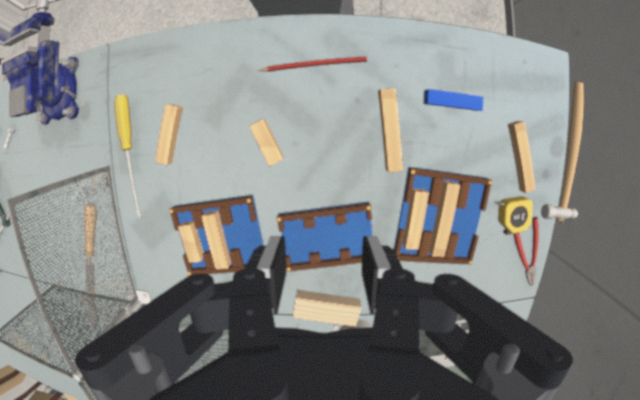

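The wrist view (upside down) confirms the same layout and agrees with the top view within about 4 mm. Next I'll get the rack frames from the brown rib outlines in the first top picture.

```bash
cat >racks.py <<'E'
from h import *
def racks(c,img=None):
    img=c["color"] if img is None else img
    H=cv2.cvtColor(img,cv2.COLOR_BGR2HSV)
    m=cv2.inRange(H,(0,70,20),(22,255,125))|cv2.inRange(H,(100,120,50),(125,255,255))
    m=cv2.morphologyEx(m,cv2.MORPH_CLOSE,np.ones((3,3)))
    cs,_=cv2.findContours(m,cv2.RETR_EXTERNAL,cv2.CHAIN_APPROX_NONE)
    for k in cs:
        if cv2.contourArea(k)>800:
            k=k[:,0,:].astype(float);r=rect(cast(c,k,.020));print(k.mean(0).round(),r)
E
python3 - <<'E'
from racks import *
c=look("top");racks(c,cv2.imread("pics/top0.png"));print();c=look("wrist");racks(c)
E
```

```text
[257. 205.] [582.6 275.9 160.2 154.8  -5.8]
[313. 192.] [614.9  74.9 152.6 101.6 -82.1]
[367. 188.] [ 617.6 -116.   153.7  131.5  -82.4]

[325. 236.] [612.9  73.5 153.7 101.6 -82.3]
[213. 235.] [ 616.4 -112.7  155.   133.   -82.3]
[440. 214.] [581.2 273.9 160.9 154.4  -5.8]
```

```bash
python3 -m pendant '[[0.09,-0.147,-0.12,0,0,0.0106],[0.09,-0.147,-0.12,0,0,0.0106],[0.09,-0.147,-0.12,0,0,0.0106],[0.09,-0.147,-0.12,0,0,0.0106],[0.09,-0.147,-0.12,0,0,0.0106],[0.09,-0.147,-0.12,0,0,0.0106],[0.09,-0.147,-0.12,0,0,0.0106],[0.09,-0.147,-0.12,0,0,0.0106],[0,0,0,0,0,0],[0,0,0,0,0,0]]' -0.1
python3 - <<'E'
from racks import *
c=look("wrist","w2");bars(c,amin=500);racks(c)
E
```

```text
time_s: 4.15
eef_pos: [0.6248, -0.165, 0.1674]
eef_rot: [-0.0, -0.067, 0.998, 0.0]
wrist_force: [0.7, 0.4, -0.1]
opening: 0.45
grasp_force: 0.0
pale [514. 305.] [734.9  90.5 116.1  24.5  64.1]
pale [630. 210.] [591.8 285.4 118.9  31.3  -4.7]
pale [618. 197.] [578.  237.2 136.4  39.6  -4.6]
pale [324. 187.] [ 624.4 -164.2   71.7   23.5    8.7]
pale [378. 188.] [ 620.7 -113.6  104.2   26.5    7.6]
pale [368. 121.] [ 557.5 -134.4  130.7    8.1  -82.4]
pale [102. 150.] [ 615.4 -411.3  125.8   32.8  -20.2]
pale [610.  82.] [435.5 172.3 128.7  25.9   6.9]
pale [492.  43.] [454.8 -20.7  69.4  24.6  24.9]
pale [310.  15.] [ 465.8 -199.4   40.4   25.8  -15.6]
[522. 206.] [614.   70.9 160.  101.2 -82.2]
[617. 206.] [581.3 267.2 173.7 158.5  84.1]
[374. 181.] [ 616.8 -115.7  151.   129.9  -82.3]
[600.  81.] [437.9 154.1 126.1  22.4   7.1]
```

View pics/w2.png

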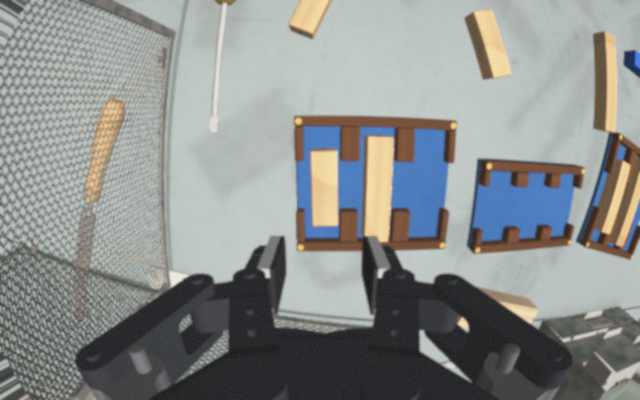

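The close view shows short_3 at (324,187) centred under the fingers, in the rightmost pocket, with free gaps on both sides. I'll descend and grasp it.

```bash
python3 -m pendant '[[0,0,-0.14,0,0,0],[0,0,-0.14,0,0,0],[0,0,-0.14,0,0,0],[0,0,-0.14,0,0,0],[0,0,-0.14,0,0,0],[0,0,-0.035,0,0,0],[0,0,0,0,0,0],[0,0,0,0,0,0],[0,0,0,0,0,0],[0,0,0,0,0,0]]' -0.1
python3 -m pendant '[[0,0,0,0,0,0],[0,0,0,0,0,0],[0,0,0,0,0,0],[0,0,0,0,0,0],[0,0,0,0,0,0],[0,0,0.1,0,0,0],[0,0,0.15,0,0,0],[0,0,0.15,0,0,0],[0,0,0.1,0,0,0],[0,0,0,0,0,0]]' -1
```

```text
time_s: 5.45
eef_pos: [0.6254, -0.1655, 0.021]
eef_rot: [0.0, -0.067, 0.998, -0.0]
wrist_force: [-0.3, -0.1, -0.1]
opening: 0.451
grasp_force: 0.0
time_s: 6.7
eef_pos: [0.6261, -0.1658, 0.1225]
eef_rot: [0.002, -0.067, 0.998, -0.001]
wrist_force: [0.4, 0.1, -1.1]
opening: 0.268
grasp_force: 60.4
```

```bash
python3 -m pendant '[[-0.004,0.15,0,0,0,0],[-0.004,0.2,0,0,0,0],[-0.004,0.2,0,0,0,0],[-0.004,0.2,0,0,0,0],[-0.004,0.15,0,0,0,0],[-0.003,0.044,0,0,0,0],[0,0,0,0,0,0],[0,0,0,0,0,0],[0,0,0,0,0,0],[0,0,0,0,0,0]]'
python3 - <<'E'
from racks import *
c=look("wrist","w3");bars(c,amin=500,z=.125);racks(c)
E
```

```text
time_s: 7.95
eef_pos: [0.6204, 0.0227, 0.1203]
eef_rot: [0.0, -0.067, 0.998, -0.0]
wrist_force: [-0.5, 0.1, -0.6]
opening: 0.264
grasp_force: 64.6
pale [424. 253.] [609.8  71.   45.9   4.5 -81.8]
pale [328. 255.] [621.3  26.3  81.1  31.9   7.3]
pale [396. 147.] [561.9  45.1  85.   14.  -88.6]
pale [581. 198.] [570.  167.1  77.6  21.3  -6.1]
pale [555. 218.] [572.1 159.4  85.3  83.3  84.3]
pale [167. 201.] [591.4 -57.4  85.5  66.3 -82.3]
pale [588. 123.] [527.6 164.2  85.4   4.5  84.2]
pale [155. 109.] [563.9 -61.   85.2  22.2 -82.3]
pale [525.  45.] [499.2 104.7  49.5  13.8   7.1]
pale [307.  15.] [510.6   1.1  17.   12.9  25.1]
pale [109.  13.] [ 507.4 -101.3   23.5   16.1   74.4]
[385. 175.] [613.2  75.4 150.9 100.3 -82.2]
[558. 192.] [581.2 269.5 163.2 158.3  84. ]
[172. 171.] [ 615.7 -112.5  154.9  128.1  -82.4]
[593.  16.] [383.7 275.8 115.3  37.5  88.2]
[510.  48.] [461.4 161.3  83.7  20.9  13.8]
```

View pics/w3.png

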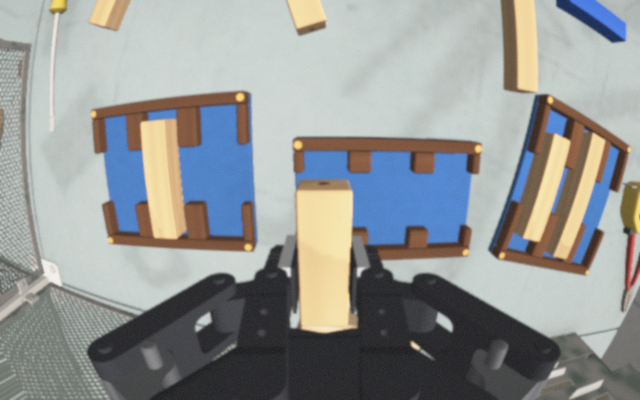

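The picture shows the short gripped square over the right pocket, at (325,250). I'll lower and release it, then go on to medium_3.

```bash
python3 -m pendant '[[0.002,0,-0.1,0,0,0],[0.002,0,-0.1,0,0,0],[0,0,-0.1,0,0,0],[0,0,-0.1,0,0,0],[0,0,-0.06,0,0,0],[0,0,-0.03,0,0,0],[0,0,0,0,0,0],[0,0,0,0,0,0],[0,0,0,0,0,0],[0,0,0,0,0,0]]'
python3 -m pendant '[[0,0,0,0,0,0],[0,0,0,0,0,0],[0,0,0,0,0,0],[0,0,0,0,0,0],[0,0,0.1,0,0,0],[0,0,0.15,0,0,0],[0,0,0.15,0,0,0],[0,0,0.1,0,0,0],[0,0,0,0,0,0],[0,0,0,0,0,0]]' -0.1
python3 -m pendant '[[-0.033,0.166,0,0,0,-0.0247],[-0.033,0.166,0,0,0,-0.0247],[-0.033,0.166,0,0,0,-0.0247],[-0.033,0.166,0,0,0,-0.0247],[-0.033,0.166,0,0,0,-0.0247],[-0.033,0.166,0,0,0,-0.0247],[0,0,0,0,0,0],[0,0,0,0,0,0],[0,0,0,0,0,0],[0,0,0,0,0,0]]'
python3 - <<'E'
from racks import *
c=look("wrist","w4");bars(c,amin=500,z=.032);racks(c)
c=look("top");print();bars(c,amin=120)
E
```

```text
time_s: 9.25
eef_pos: [0.6214, 0.0235, 0.0227]
eef_rot: [0.0, -0.067, 0.998, -0.0]
wrist_force: [0.7, 0.6, -0.6]
opening: 0.262
grasp_force: 64.9
time_s: 10.5
eef_pos: [0.6205, 0.0236, 0.1214]
eef_rot: [-0.001, -0.067, 0.998, 0.0]
wrist_force: [-0.0, 0.7, -1.0]
opening: 0.455
grasp_force: 0.0
time_s: 11.75
eef_pos: [0.5818, 0.2218, 0.1221]
eef_rot: [-0.0, 0.05, 0.999, -0.0]
wrist_force: [-0.8, 0.1, 0.3]
opening: 0.452
grasp_force: 0.0
pale [356. 247.] [620.9 245.   43.4  13.9  -7.4]
pale [317. 265.] [623.3 222.7  52.8  52.6  -5.3]
pale [417. 247.] [626.  294.6  43.9  14.3  -4.1]
pale [ 56. 272.] [616.6 -98.2 147.4 113.6 -82.7]
pale [148. 233.] [609.2  83.1 147.   95.8 -82.3]
pale [548. 174.] [574.3 426.   44.8  44.1   5.6]
pale [540. 168.] [573.4 418.1  78.6  67.9 -80.4]
pale [324. 197.] [578.3 222.7  99.   23.   -4.5]
pale [393. 181.] [575.9 274.7 120.5  24.8  -5.1]
pale [426. 136.] [535.8 303.9  42.9  13.9  -6. ]
pale [361. 133.] [530.7 254.7  41.8  14.   -4.9]
pale [409. 108.] [528.  279.5 145.1  52.3  83.5]
pale [71. 99.] [ 4.574e+02 -3.000e-01  7.600e+01  3.780e+01  2.500e+01]
p
[... 196 characters left out ...]
175. 240.] [613.2  79.8 156.9 102.1 -82.1]
[365. 185.] [582.3 275.8 160.8 151.   -6. ]
[527.  62.] [474.8 413.7 123.2  15.1  19.3]

pale [422. 244.] [ 405.3 -283.5   96.4   22.3    1.5]
pale [344. 235.] [453.4 -19.5  70.4  25.4  24.6]
pale [394. 238.] [ 433.8 -191.   100.2   25.8  -16.1]
pale [213. 240.] [469.  429.5 127.5  23.2  19.6]
pale [173. 253.] [439.  567.6 253.8  20.4  -3.1]
pale [577. 211.] [ 479.5 -830.    83.6   60.1   65.9]
pale [212. 210.] [578.2 430.   63.3  62.4 -81.3]
pale [368. 186.] [ 620.2 -115.8  101.3   24.7    7.4]
pale [311. 152.] [758.1  74.5 118.9  46.1  79.6]
pale [296.  84.] [1027.6  109.7  268.5   32.2   54.7]
pale [291.   5.] [1345.7  105.7  260.4   69.9   85.8]
```

medium_3 is at (578,223). I'll grasp it and carry it to the medium rack's left pocket at (610,-63).

```bash
python3 -m pendant '[[-0.008,0.002,-0.1,0,0,0],[-0.008,0.002,-0.1,0,0,0],[0,0,-0.1,0,0,0],[0,0,-0.1,0,0,0],[0,0,-0.08,0,0,0],[0,0,-0.03,0,0,0],[0,0,0,0,0,0],[0,0,0,0,0,0],[0,0,0,0,0,0],[0,0,0,0,0,0]]'
python3 -m pendant '[[0,0,0,0,0,0],[0,0,0,0,0,0],[0,0,0,0,0,0],[0,0,0,0,0,0],[0,0,0,0,0,0],[0,0,0.1,0,0,0],[0,0,0.15,0,0,0],[0,0,0.15,0,0,0],[0,0,0.1,0,0,0],[0,0,0,0,0,0]]' -1
python3 -m pendant '[[0.02,-0.178,0,0,0,0.0174],[0.02,-0.178,0,0,0,0.0174],[0.02,-0.178,0,0,0,0.0174],[0.02,-0.178,0,0,0,0.0174],[0.02,-0.178,0,0,0,0.0174],[0.02,-0.178,0,0,0,0.0174],[0.02,-0.178,0,0,0,0.0174],[0.02,-0.178,0,0,0,0.0174],[0,0,0,0,0,0],[0,0,0,0,0,0]]'
python3 - <<'E'
from racks import *
c=look("wrist","w5");bars(c,amin=1500,z=.125);racks(c)
E
```

```text
time_s: 13.1
eef_pos: [0.5787, 0.2236, 0.0209]
eef_rot: [0.0, 0.049, 0.999, 0.0]
wrist_force: [0.6, -0.2, 0.4]
opening: 0.453
grasp_force: 0.0
time_s: 14.35
eef_pos: [0.5796, 0.2238, 0.1225]
eef_rot: [0.002, 0.049, 0.999, 0.0]
wrist_force: [-0.0, -0.0, 0.1]
opening: 0.267
grasp_force: 60.2
time_s: 15.6
eef_pos: [0.6095, -0.0607, 0.119]
eef_rot: [-0.001, -0.06, 0.998, 0.001]
wrist_force: [0.1, -0.1, -0.2]
opening: 0.263
grasp_force: 60.2
pale [425. 225.] [586.7 -16.5  43.   16.    8. ]
pale [235. 217.] [ 592.7 -103.5   75.4   41.6  -13.6]
pale [320. 220.] [600.2 -65.2 101.1  31.7   8.2]
pale [584.  61.] [482.8  66.4  72.4  14.    7. ]
pale [405.  27.] [499.2 -39.   28.   13.5  24.9]
[465. 219.] [614.1  73.5 154.7 103.4 -81.8]
[603. 212.] [581.3 267.1 169.4 159.2  84.2]
[250. 185.] [ 617.1 -115.7  151.3  131.1  -82.4]
[624.  41.] [383.1 248.7  73.7  35.1  88.3]
[570.  59.] [439.3 155.8 124.2  19.3   6.9]
```

```bash
python3 -m pendant '[[0.004,-0.007,-0.09,0,0,0.004],[0.002,-0.006,-0.1,0,0,0.004],[0,0,-0.1,0,0,0],[0,0,-0.1,0,0,0],[0,0,-0.06,0,0,0],[0,0,-0.03,0,0,0],[0,0,0,0,0,0],[0,0,0,0,0,0],[0,0,0,0,0,0],[0,0,0,0,0,0]]'
python3 -m pendant '[[0,0,0,0,0,0],[0,0,0,0,0,0],[0,0,0,0,0,0],[0,0,0,0,0,0],[0,0,0.1,0,0,0],[0,0,0.15,0,0,0],[0,0,0.15,0,0,0],[0,0,0.1,0,0,0],[0,0,0,0,0,0],[0,0,0,0,0,0]]' -0.1
python3 - <<'E'
from racks import *
c=look("wrist","w6");bars(c,amin=1000,z=.028)
c=look("top");print();bars(c,amin=120)
E
```

```text
time_s: 16.9
eef_pos: [0.6119, -0.064, 0.0248]
eef_rot: [0.0, -0.066, 0.998, -0.0]
wrist_force: [0.1, 0.3, 0.1]
opening: 0.264
grasp_force: 60.2
time_s: 18.15
eef_pos: [0.6109, -0.0637, 0.1234]
eef_rot: [-0.001, -0.066, 0.998, 0.0]
wrist_force: [-0.8, -0.1, 0.0]
opening: 0.45
grasp_force: 0.0
pale [427. 224.] [619.1  24.4  75.5  27.9   9.8]
pale [618. 214.] [581.6 281.6 135.5  33.9  -6. ]
pale [326. 227.] [616.8 -65.1 109.6  53.    6.5]
pale [251. 207.] [ 618.9 -122.9   99.5   44.4    7. ]
pale [262. 131.] [ 570.8 -119.9  148.    39.2  -82.2]
pale [ 25. 163.] [ 612.6 -401.6  126.5   39.7  -21.4]
pale [584.  64.] [437.2 168.5 127.2  24.9   7.3]
pale [410.  28.] [465.1 -16.9  50.8  23.5  24.9]
pale [186.  14.] [ 470.4 -193.1   33.7   31.7   74. ]

pale [422. 244.] [ 405.2 -283.1   96.5   22.5    2.6]
pale [288. 245.] [434.5 174.2 130.7  23.4   6.9]
pale [394. 238.] [ 433.8 -191.   100.2   25.8  -16.1]
pale [213. 241.] [467.7 429.  130.3  23.2  19.6]
pale [173. 253.] [437.4 567.4 256.9  20.8  -3.2]
pale [577. 211.] [ 479.5 -830.    83.6   60.1   65.9]
pale [212. 210.] [577.9 430.3  63.3  62.5 -80.1]
pale [257. 204.] [583.1 275.4 124.6  22.4  -5.7]
pale [311. 152.] [758.1  74.7 119.5  46.1  79.6]
pale [296.  84.] [1027.6  109.7  268.5   32.2   54.7]
pale [291.   5.] [1345.7  105.7  260.4   69.9   85.8]
```

View pics/w6.png

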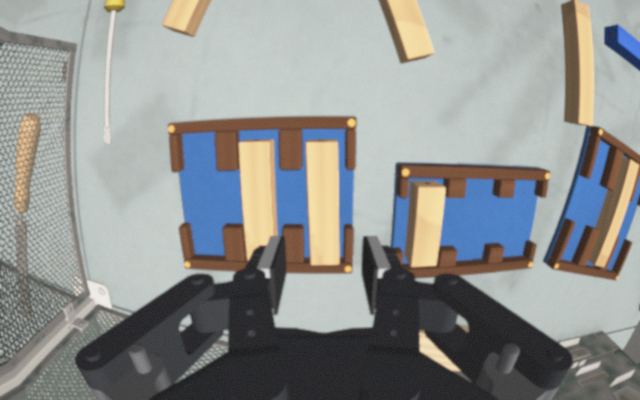

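medium_3 is seated at (325,200) and short_3 at (428,225), both flat. Next is the loose medium at (434,-190).

```bash
python3 -m pendant '[[-0.148,-0.105,0,0,0,-0.044],[-0.148,-0.105,0,0,0,-0.044],[-0.148,-0.105,0,0,0,-0.044],[-0.148,-0.105,0,0,0,-0.044],[-0.148,-0.105,0,0,0,-0.044],[-0.148,-0.105,0,0,0,-0.044],[0,0,0,0,0,0],[0,0,0,0,0,0],[0,0,0,0,0,0],[0,0,0,0,0,0]]' 0.1
python3 - <<'E'
from racks import *
c=look("wrist","w7");bars(c,amin=1500,z=.024)
E
```

```text
time_s: 19.5
eef_pos: [0.4344, -0.1894, 0.1241]
eef_rot: [-0.0, 0.14, 0.99, 0.0]
wrist_force: [0.7, 0.4, 0.1]
opening: 0.547
grasp_force: 0.0
pale [205. 195.] [ 404.2 -281.8   97.5   29.2    3.2]
pale [320. 197.] [ 432.5 -191.3   98.9   23.5  -16.1]
pale [512. 168.] [453.1 -20.7  70.4  23.9  25.1]
```

```bash
python3 -m pendant '[[-0.005,-0.005,-0.1,0,0,0],[-0.005,-0.005,-0.1,0,0,0],[0,0,-0.1,0,0,0],[0,0,-0.1,0,0,0],[0,0,-0.1,0,0,0],[0,0,-0.04,0,0,0],[0,0,-0.02,0,0,0],[0,0,0,0,0,0],[0,0,0,0,0,0],[0,0,0,0,0,0]]'
python3 -m pendant '[[0,0,0,0,0,0],[0,0,0,0,0,0],[0,0,0,0,0,0],[0,0,0,0,0,0],[0,0,0,0,0,0],[0,0,0.1,0,0,0],[0,0,0.15,0,0,0],[0,0,0.15,0,0,0],[0,0,0.15,0,0,0],[0,0,0,0,0,0]]' -1
python3 -m pendant '[[0.16,0.021,0,0,0,0.044],[0.16,0.021,0,0,0,0.044],[0.16,0.021,0,0,0,0.044],[0.16,0.021,0,0,0,0.044],[0.16,0.021,0,0,0,0.044],[0.16,0.021,0,0,0,0.044],[0,0,0,0,0,0],[0,0,0,0,0,0],[0,0,0,0,0,0],[0,0,0,0,0,0]]'
python3 - <<'E'
from racks import *
c=look("wrist","w8");bars(c,amin=1500,z=.125);racks(c)
E
```

```text
time_s: 20.8
eef_pos: [0.4323, -0.1922, 0.0128]
eef_rot: [0.0, 0.141, 0.99, -0.0]
wrist_force: [0.7, -0.2, -0.3]
opening: 0.547
grasp_force: 0.0
time_s: 22.05
eef_pos: [0.4333, -0.1929, 0.1243]
eef_rot: [0.002, 0.14, 0.99, -0.001]
wrist_force: [0.4, -0.6, -0.9]
opening: 0.262
grasp_force: 58.8
time_s: 23.3
eef_pos: [0.6233, -0.1669, 0.1223]
eef_rot: [-0.0, -0.066, 0.998, 0.0]
wrist_force: [0.2, 0.3, -0.5]
opening: 0.261
grasp_force: 58.8
pale [531. 222.] [592.3 -57.2  43.5  23.9  10.3]
pale [451. 209.] [ 591.3 -110.    63.8   17.4   12.5]
pale [391. 201.] [ 593.1 -140.4   59.4   14.6    7.7]
pale [325. 221.] [ 615.1 -167.8  103.6   27.7    5.9]
pale [ 78. 157.] [ 589.2 -309.2   71.5   19.9  -23.1]
[545. 218.] [614.1  70.4 163.  102.  -82.3]
[628. 209.] [605.8 204.9 197.3  98.4  32.2]
[399. 187.] [ 617.5 -115.4  151.4  131.9  -82. ]
[626.  82.] [437.8 152.4 127.1  27.7   7. ]
```

```bash
python3 -m pendant '[[0.003,0.002,-0.1,0,0,0],[0,0,-0.1,0,0,0],[0,0,-0.1,0,0,0],[0,0,-0.1,0,0,0],[0,0,-0.06,0,0,0],[0,0,-0.04,0,0,0],[0,0,0,0,0,0],[0,0,0,0,0,0],[0,0,0,0,0,0],[0,0,0,0,0,0]]'
python3 -m pendant '[[0,0,0,0,0,0],[0,0,0,0,0,0],[0,0,0,0,0,0],[0,0,0,0,0,0],[0,0,0.1,0,0,0],[0,0,0.15,0,0,0],[0,0,0.15,0,0,0],[0,0,0.1,0,0,0],[0,0,0,0,0,0],[0,0,0,0,0,0]]' -0.1
python3 - <<'E'
from racks import *
c=look("wrist","w9");bars(c,amin=1000,z=.032)
c=look("top");print();bars(c,amin=120)
E
```

```text
time_s: 24.6
eef_pos: [0.6247, -0.1664, 0.0227]
eef_rot: [0.0, -0.066, 0.998, -0.0]
wrist_force: [-0.0, 0.2, -0.6]
opening: 0.264
grasp_force: 59.0
time_s: 25.85
eef_pos: [0.6239, -0.166, 0.1214]
eef_rot: [-0.001, -0.066, 0.998, 0.0]
wrist_force: [-1.1, 1.3, -1.0]
opening: 0.447
grasp_force: 0.0
pale [531. 221.] [617.3  26.4  75.   42.2  10.2]
pale [453. 214.] [615.1 -61.3 107.3  30.5   9.1]
pale [391. 196.] [ 615.9 -115.8   95.8   25.1    7.7]
pale [323. 208.] [ 627.3 -165.3  104.3   28.4    7.6]
pale [ 76. 160.] [ 612.7 -403.2  121.5   33.4  -22.6]
pale [518.  36.] [458.9 -25.7  65.3  23.5  24.9]

pale [422. 244.] [ 405.2 -283.1   96.5   22.5    2.8]
pale [288. 245.] [435.1 174.2 129.3  23.4   7. ]
pale [213. 241.] [467.7 429.  130.3  23.2  19.6]
pale [173. 253.] [437.4 567.4 256.9  20.8  -3.2]
pale [577. 211.] [ 479.5 -830.    83.6   60.1   65.9]
pale [212. 210.] [578.  430.4  63.4  62.5 -79.7]
pale [257. 205.] [581.6 275.5 127.6  22.6  -5.8]
pale [353. 188.] [614.2 -64.3 101.   23.2   8.8]
pale [311. 152.] [758.1  74.5 119.   46.1  79.6]
pale [296.  84.] [1027.6  109.7  268.5   32.2   54.7]
pale [291.   5.] [1345.7  105.7  260.4   69.9   85.8]
```

```bash
python3 -m pendant '[[-0.1425,0.121,0,0,0,0.032],[-0.1425,0.121,0,0,0,0.032],[-0.1425,0.121,0,0,0,0.032],[-0.1425,0.121,0,0,0,0.032],[-0.1425,0.121,0,0,0,0.032],[-0.1425,0.121,0,0,0,0.032],[0,0,0,0,0,0],[0,0,0,0,0,0],[0,0,0,0,0,0],[0,0,0,0,0,0]]' 0.1
python3 - <<'E'
from racks import *
c=look("wrist","w10");bars(c,amin=1500,z=.024)
E
```

```text
time_s: 27.2
eef_pos: [0.454, -0.0217, 0.1222]
eef_rot: [-0.0, -0.215, 0.977, 0.0]
wrist_force: [-0.2, 0.6, -0.2]
opening: 0.549
grasp_force: 0.0
pale [127. 280.] [ 625.1 -166.6  118.6   40.7    5.5]
pale [520. 249.] [421.8 171.5 104.4  24.8   7.1]
pale [326. 200.] [452.6 -19.9  70.3  23.4  25.2]
pale [93. 43.] [ 408.1 -276.7   89.8   37.7    6.1]
```

```bash
python3 -m pendant '[[-0.004,0.004,-0.1,0,0,0],[-0.004,0.004,-0.1,0,0,0],[0,0,-0.1,0,0,0],[0,0,-0.1,0,0,0],[0,0,-0.09,0,0,0],[0,0,-0.04,0,0,0],[0,0,-0.02,0,0,0],[0,0,0,0,0,0],[0,0,0,0,0,0],[0,0,0,0,0,0]]'
python3 -m pendant '[[0,0,0,0,0,0],[0,0,0,0,0,0],[0,0,0,0,0,0],[0,0,0,0,0,0],[0,0,0,0,0,0],[0,0,0.1,0,0,0],[0,0,0.15,0,0,0],[0,0,0.15,0,0,0],[0,0,0.15,0,0,0],[0,0,0,0,0,0]]' -1
python3 -m pendant '[[0.129,0.122,0,0,0,-0.032],[0.129,0.122,0,0,0,-0.032],[0.129,0.122,0,0,0,-0.032],[0.129,0.122,0,0,0,-0.032],[0.129,0.122,0,0,0,-0.032],[0.129,0.122,0,0,0,-0.032],[0,0,0,0,0,0],[0,0,0,0,0,0],[0,0,0,0,0,0],[0,0,0,0,0,0]]'
python3 - <<'E'
from racks import *
c=look("wrist","w11");bars(c,amin=1500,z=.125);racks(c)
E
```

```text
time_s: 28.5
eef_pos: [0.4524, -0.0196, 0.0128]
eef_rot: [0.0, -0.215, 0.977, -0.0]
wrist_force: [-0.1, -0.4, -0.6]
opening: 0.552
grasp_force: 0.0
time_s: 29.75
eef_pos: [0.4536, -0.02, 0.1243]
eef_rot: [0.002, -0.216, 0.976, -0.001]
wrist_force: [-0.5, -0.8, -0.5]
opening: 0.268
grasp_force: 58.8
time_s: 31.0
eef_pos: [0.6063, 0.1263, 0.1222]
eef_rot: [-0.0, -0.066, 0.998, -0.0]
wrist_force: [-0.6, 0.5, -0.8]
opening: 0.267
grasp_force: 58.8
pale [458. 261.] [592.1 203.3  85.5  31.3  84.3]
pale [320. 260.] [609.9 124.9  78.9  31.7   7.5]
pale [598. 204.] [560.4 291.5  49.1  38.6 -80.6]
pale [245. 166.] [577.5  93.9  85.2  50.3 -81.3]
pale [504. 196.] [564.1 213.1  78.3  23.7  -5.5]
pale [ 91. 163.] [582.6 -12.   86.3  72.5 -82.4]
pale [391.  53.] [507.5 142.4  49.5  13.6   7.2]
[251. 188.] [613.4  75.5 149.6 100.9 -82.5]
[112. 174.] [ 615.5 -108.2  161.4  128.7  -82.1]
[479. 187.] [581.7 273.  159.  155.9  -5.8]
[605. 113.] [474.6 409.6 126.3  23.7  19.2]
```

```bash
python3 -m pendant '[[0.003,0,-0.1,0,0,0],[0,0,-0.1,0,0,0],[0,0,-0.1,0,0,0],[0,0,-0.1,0,0,0],[0,0,-0.06,0,0,0],[0,0,-0.04,0,0,0],[0,0,0,0,0,0],[0,0,0,0,0,0],[0,0,0,0,0,0],[0,0,0,0,0,0]]'
python3 -m pendant '[[0,0,0,0,0,0],[0,0,0,0,0,0],[0,0,0,0,0,0],[0,0,0,0,0,0],[0,0,0.1,0,0,0],[0,0,0.15,0,0,0],[0,0,0.15,0,0,0],[0,0,0.1,0,0,0],[0,0,0,0,0,0],[0,0,0,0,0,0]]' -0.1
python3 -m pendant '[[-0.143,0.04,0,0,0,0],[-0.143,0.04,0,0,0,0],[-0.143,0.04,0,0,0,0],[-0.143,0.04,0,0,0,0],[-0.143,0.04,0,0,0,0],[-0.143,0.04,0,0,0,0],[0,0,0,0,0,0],[0,0,0,0,0,0],[0,0,0,0,0,0],[0,0,0,0,0,0]]' 0.1
python3 - <<'E'
from racks import *
c=look("wrist","w12");bars(c,amin=1000,z=.024)
E
```

```text
time_s: 32.3
eef_pos: [0.6075, 0.1269, 0.0226]
eef_rot: [0.0, -0.066, 0.998, -0.0]
wrist_force: [-0.6, -0.1, -0.2]
opening: 0.265
grasp_force: 58.9
time_s: 33.55
eef_pos: [0.6067, 0.1269, 0.1214]
eef_rot: [-0.001, -0.066, 0.998, 0.0]
wrist_force: [0.6, 0.6, -1.2]
opening: 0.449
grasp_force: 0.0
time_s: 34.8
eef_pos: [0.4363, 0.1747, 0.1222]
eef_rot: [-0.0, -0.066, 0.998, -0.0]
wrist_force: [-0.3, -0.1, -0.3]
opening: 0.551
grasp_force: 0.0
pale [ 73. 303.] [ 619.2 -113.   153.   115.9  -82. ]
pale [557. 254.] [466.3 428.1 130.2  24.5  19.7]
pale [618. 252.] [460.3 558.  202.5  30.4  -2.8]
pale [302. 220.] [460.  159.9 129.8  23.7   7.2]
```

View pics/w12.png

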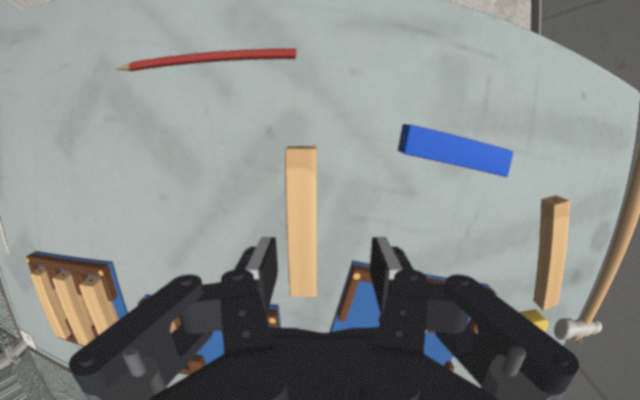

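The long blank at (302,220) has been knocked to (460,160) mm, so I'll correct for that and grasp it there.

```bash
python3 -m pendant '[[0.06,-0.037,0,0,0,0],[0.058,-0.037,-0.05,0,0,0],[0,0,-0.1,0,0,0],[0,0,-0.1,0,0,0],[0,0,-0.1,0,0,0],[0,0,-0.1,0,0,0],[0,0,-0.06,0,0,0],[0,0,-0.03,0,0,0],[0,0,-0.01,0,0,0],[0,0,0,0,0,0]]'
python3 -m pendant '[[0,0,0,0,0,0],[0,0,0,0,0,0],[0,0,0,0,0,0],[0,0,0,0,0,0],[0,0,0,0,0,0],[0,0,0.1,0,0,0],[0,0,0.15,0,0,0],[0,0,0.15,0,0,0],[0,0,0.15,0,0,0],[0,0,0,0,0,0]]' -1
python3 -m pendant '[[0.117,0.064,0,0,0,-0.029],[0.117,0.064,0,0,0,-0.029],[0.117,0.064,0,0,0,-0.029],[0.117,0.064,0,0,0,-0.029],[0.117,0.064,0,0,0,-0.029],[0,0,0,0,0,0],[0,0,0,0,0,0],[0,0,0,0,0,0],[0,0,0,0,0,0],[0,0,0,0,0,0]]'
python3 - <<'E'
from racks import *
c=look("wrist","w13");bars(c,amin=1500,z=.134);racks(c)
E
```

```text
time_s: 36.1
eef_pos: [0.4598, 0.1601, 0.0127]
eef_rot: [0.0, -0.066, 0.998, 0.0]
wrist_force: [0.3, -0.3, 0.5]
opening: 0.551
grasp_force: 0.0
time_s: 37.35
eef_pos: [0.4611, 0.1603, 0.1246]
eef_rot: [0.003, -0.066, 0.998, 0.0]
wrist_force: [-0.8, -0.1, -1.9]
opening: 0.266
grasp_force: 59.2
time_s: 38.6
eef_pos: [0.5762, 0.224, 0.1225]
eef_rot: [0.0, 0.048, 0.999, 0.0]
wrist_force: [-0.7, -0.4, -0.2]
opening: 0.264
grasp_force: 59.1
pale [133. 265.] [569.6 126.5  46.5  31.3   7.4]
pale [210. 239.] [560.5 172.4  40.9  25.2   7.2]
pale [ 53. 260.] [568.   50.1  83.1  61.4 -82.1]
pale [541. 174.] [543.6 335.   38.2  38.  -78.2]
pale [390. 193.] [548.  254.4  70.4  13.4  -5.2]
pale [329. 214.] [560.3 228.3 104.9  29.9  -6.2]
pale [618.  80.] [487.7 402.8  99.6  16.5  -3. ]
pale [540.  63.] [487.9 334.9  66.8  12.9  19.6]
[ 69. 251.] [ 615.1 -103.7  169.5  129.4  -82.1]
[184. 238.] [613.3  79.8 157.4 102.7 -82.1]
[369. 185.] [568.2 257.4 105.5  18.   -4.1]
[395. 174.] [582.1 276.1 160.9 150.7  -5.9]
[525.  67.] [472.8 413.2 127.1  15.2  19.3]
```

View pics/w13.png

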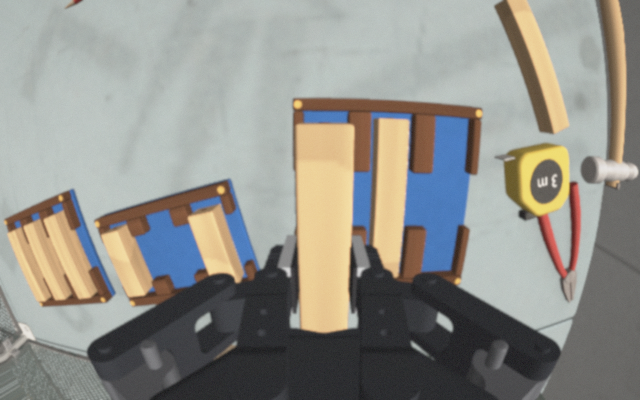

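The long hangs straight over the right pocket at (325,220). I'll lower and release it, then go to the last long.

```bash
python3 -m pendant '[[0.004,-0.002,-0.1,0,0,-0.003],[0,0,-0.1,0,0,0],[0,0,-0.1,0,0,0],[0,0,-0.1,0,0,0],[0,0,-0.06,0,0,0],[0,0,-0.04,0,0,0],[0,0,0,0,0,0],[0,0,0,0,0,0],[0,0,0,0,0,0],[0,0,0,0,0,0]]'
python3 -m pendant '[[0,0,0,0,0,0],[0,0,0,0,0,0],[0,0,0,0,0,0],[0,0,0,0,0,0],[0,0,0.1,0,0,0],[0,0,0.15,0,0,0],[0,0,0.15,0,0,0],[0,0,0.1,0,0,0],[0,0,0,0,0,0],[0,0,0,0,0,0]]' -0.1
python3 -m pendant '[[-0.091,0.171,0,0,0,0.047],[-0.091,0.171,0,0,0,0.047],[-0.091,0.171,0,0,0,0.047],[-0.091,0.171,0,0,0,0.047],[-0.091,0.171,0,0,0,0.047],[-0.091,0.171,0,0,0,0.047],[0,0,0,0,0,0],[0,0,0,0,0,0],[0,0,0,0,0,0],[0,0,0,0,0,0]]' 0.1
python3 - <<'E'
from racks import *
c=look("wrist","w14");bars(c,amin=1000,z=.024)
E
```

```text
time_s: 39.9
eef_pos: [0.5773, 0.2237, 0.0226]
eef_rot: [0.0, 0.05, 0.999, 0.0]
wrist_force: [-0.6, 0.1, -0.6]
opening: 0.262
grasp_force: 59.3
time_s: 41.15
eef_pos: [0.5765, 0.2236, 0.1214]
eef_rot: [-0.001, 0.05, 0.999, -0.0]
wrist_force: [-0.3, -0.0, -0.3]
opening: 0.45
grasp_force: 0.0
time_s: 42.4
eef_pos: [0.4685, 0.428, 0.1221]
eef_rot: [-0.0, -0.17, 0.985, -0.0]
wrist_force: [0.4, -0.4, 0.8]
opening: 0.549
grasp_force: 0.0
pale [ 32. 300.] [745.4  83.3 140.2  88.4  78.8]
pale [ 39. 225.] [610.3 128.8  88.4  55.9   4.5]
pale [116. 233.] [576.1 248.3 158.8  90.1  -5.4]
pale [318. 230.] [498.3 432.8 192.6  52.2   5.6]
pale [493. 186.] [407.1 563.7 198.   30.4  -1.9]
```

```bash
python3 - <<'E'
from h import *
c=look("wrist");H=cv2.cvtColor(c["color"],cv2.COLOR_BGR2HSV)
m=cv2.inRange(H,(8,60,120),(20,165,255));m=cv2.morphologyEx(m,cv2.MORPH_OPEN,np.ones((7,7)))
for k in cv2.findContours(m,0,1)[0]:
    if cv2.contourArea(k)>1000: print(rect(cast(c,k[:,0,:].astype(float),.024)),k.mean((0,1)))
E
```

```text
[730.6  91.6 130.6  85.2  63.8] [ 34.75418994 299.06145251]
[610.7 130.6  89.3  51.2   1.8] [ 39.89171975 226.2611465 ]
[580.2 248.  149.9  88.6  -5.6] [118.08355091 237.4151436 ]
[466.7 429.7 127.8  23.5  19.6] [325.06451613 194.05107527]
[406.9 562.2 198.2  27.7  -1.4] [491.07918552 188.21945701]
```

View pics/w14.png

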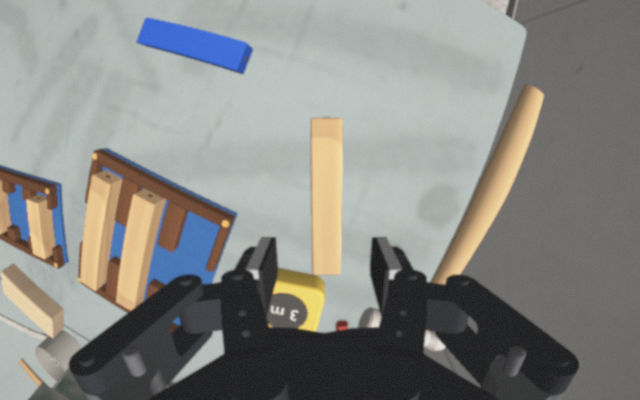

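The last long is at (327,195) in the image, i.e. (467,430) mm, clear of the tape at (297,300).

```bash
python3 -m pendant '[[-0.005,0.004,-0.1,0,0,0],[-0.004,0.004,-0.1,0,0,0],[0,0,-0.1,0,0,0],[0,0,-0.1,0,0,0],[0,0,-0.09,0,0,0],[0,0,-0.04,0,0,0],[0,0,-0.02,0,0,0],[0,0,0,0,0,0],[0,0,0,0,0,0],[0,0,0,0,0,0]]'
python3 -m pendant '[[0,0,0,0,0,0],[0,0,0,0,0,0],[0,0,0,0,0,0],[0,0,0,0,0,0],[0,0,0,0,0,0],[0,0,0.1,0,0,0],[0,0,0.15,0,0,0],[0,0,0.15,0,0,0],[0,0,0.15,0,0,0],[0,0,0,0,0,0]]' -1
python3 -m pendant '[[0.1005,-0.0856,0,0,0,-0.047],[0.1005,-0.0856,0,0,0,-0.047],[0.1005,-0.0856,0,0,0,-0.047],[0.1005,-0.0856,0,0,0,-0.047],[0.1005,-0.0856,0,0,0,-0.047],[0.1005,-0.0856,0,0,0,-0.047],[0,0,0,0,0,0],[0,0,0,0,0,0],[0,0,0,0,0,0],[0,0,0,0,0,0]]'
python3 - <<'E'
from racks import *
c=look("wrist","w15");bars(c,amin=1500,z=.134);racks(c)
E
```

```text
time_s: 43.75
eef_pos: [0.4666, 0.4308, 0.013]
eef_rot: [0.001, -0.171, 0.985, 0.0]
wrist_force: [-0.7, 0.2, 0.7]
opening: 0.553
grasp_force: 0.0
time_s: 45.0
eef_pos: [0.4679, 0.4317, 0.126]
eef_rot: [0.003, -0.171, 0.985, 0.001]
wrist_force: [-0.7, 1.0, -1.5]
opening: 0.268
grasp_force: 60.9
time_s: 46.25
eef_pos: [0.5862, 0.3284, 0.1223]
eef_rot: [-0.0, 0.049, 0.999, -0.0]
wrist_force: [0.9, 0.5, -0.4]
opening: 0.267
grasp_force: 60.9
pale [ 16. 255.] [573.4 100.1  88.8  56.  -79.3]
pale [118. 242.] [566.6 224.5  41.8  27.6   7.9]
pale [444. 173.] [549.3 384.5  36.   35.6 -82.8]
pale [194. 198.] [551.7 275.1  77.6  20.3  -6.4]
pale [247. 192.] [551.4 299.3  72.9  23.1  -5.9]
pale [320. 214.] [569.9 327.8 104.1  29.7  -6. ]
pale [559.  75.] [501.7 451.6  82.   14.2  -5.7]
[ 30. 248.] [614.  -97.  169.3 129.7 -82.6]
[104. 240.] [612.7  83.7 164.5 100.3 -82.1]
[250. 164.] [579.5 276.6 155.9 151.6  -6. ]
```

View pics/w15.png

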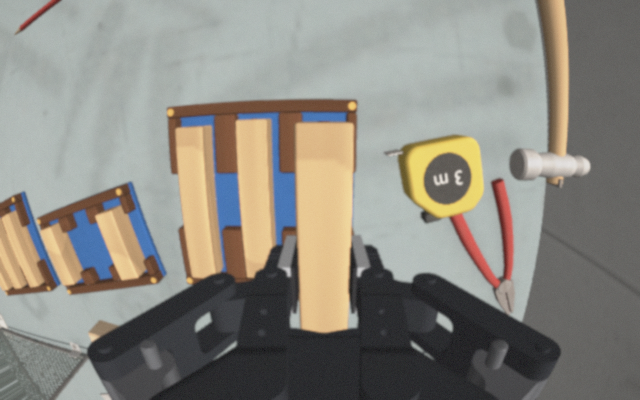

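The last long hangs over the free left pocket. I'll lower and release it, then retract for a final check.

```bash
python3 -m pendant '[[0.003,-0.006,-0.1,0,0,0],[0,0,-0.1,0,0,0],[0,0,-0.1,0,0,0],[0,0,-0.1,0,0,0],[0,0,-0.06,0,0,0],[0,0,-0.04,0,0,0],[0,0,0,0,0,0],[0,0,0,0,0,0],[0,0,0,0,0,0],[0,0,0,0,0,0]]'
python3 -m pendant '[[0,0,0,0,0,0],[0,0,0,0,0,0],[0,0,0,0,0,0],[0,0,0,0,0,0],[0,0,0.1,0,0,0],[0,0,0.15,0,0,0],[0,0,0.2,0,0,0],[0,0,0.2,0,0,0],[0,0,0.2,0,0,0],[0,0,0,0,0,0]]' -0.1
python3 -m pendant '[[-0.06,-0.15,0.06,0,0,0],[-0.06,-0.15,0.06,0,0,0],[-0.06,-0.15,0.06,0,0,0],[-0.06,-0.15,0.06,0,0,0],[-0.06,-0.15,0.06,0,0,0],[-0.06,-0.15,0.06,0,0,0],[-0.06,-0.15,0.06,0,0,0],[-0.06,-0.15,0.06,0,0,0],[0,0,0,0,0,0],[0,0,0,0,0,0]]'
python3 - <<'E'
from racks import *
c=look("wrist","w16");bars(c,amin=500,z=.032);racks(c)
E
```

```text
time_s: 47.55
eef_pos: [0.5875, 0.3267, 0.0227]
eef_rot: [0.0, 0.05, 0.999, 0.0]
wrist_force: [-0.2, -0.5, -0.2]
opening: 0.265
grasp_force: 61.1
time_s: 48.8
eef_pos: [0.5901, 0.3276, 0.1991]
eef_rot: [0.005, 0.05, 0.999, 0.002]
wrist_force: [0.9, 0.4, 0.7]
opening: 0.451
grasp_force: 0.0
time_s: 50.05
eef_pos: [0.4913, 0.0869, 0.2881]
eef_rot: [-0.0, 0.05, 0.999, 0.0]
wrist_force: [-0.3, -0.2, 0.3]
opening: 0.45
grasp_force: 0.0
pale [332. 321.] [734.1  79.4 116.   41.5  79.8]
pale [170. 260.] [ 609.7 -161.4   79.9   42.9    8. ]
pale [291. 261.] [616.7  32.5  79.7  26.3  -7.3]
pale [200. 256.] [ 606.  -110.4   86.4   41.4    7.2]
pale [227. 251.] [600.5 -62.3  85.4  35.2   9.7]
pale [539. 200.] [571.1 423.9  71.9  66.2   8.1]
pale [427. 219.] [578.6 223.4 133.9  27.   -5.7]
pale [460. 215.] [579.6 275.1 133.4  29.4  -4.1]
pale [492. 212.] [582.8 328.1 154.1  35.9  -6.3]
pale [ 90. 143.] [ 405.  -270.1   97.7   36.1    4.6]
pale [593. 116.] [434.4 552.3 249.2  28.3  -2.6]
[205. 244.] [ 603.3 -113.4  157.5  107.1  -82.4]
[326. 247.] [612.7  74.  153.5 102.2 -82.3]
[456. 210.] [581.1 273.9 160.2 154.7  -5.9]
[455.  75.] [379.9 279.6 104.1  23.8  88. ]
```

View pics/w16.png

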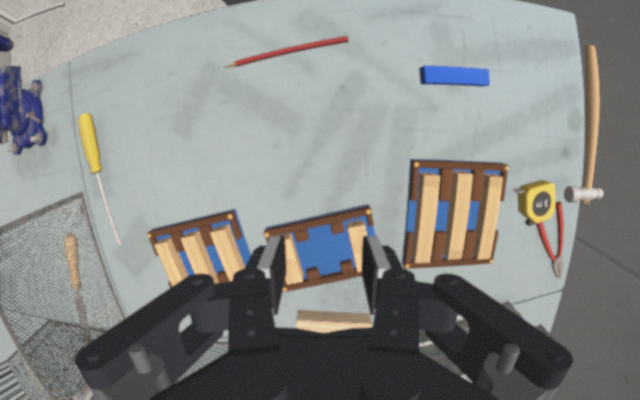

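The final view shows three longs at (460,215), three mediums at (200,250) and two shorts at (291,258) and (357,245), all in their pockets and none left on the bench.

```bash
python3 -c "
from bench import ctrl
print(ctrl.hand_in())"
```

```text
the job is handed in; nothing more can be done
None
```

All eight blanks present (three long, three medium, two short) are in pockets of their own racks and the job is handed in; hand-in returned no verdict, but the last wrist view showed every blank in its pocket.

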